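# Load a mounted plaster model under the spring clip of a model table

### The job

The plaster model stands on its base plate in the runners of the model table, just short of the spring clip. Keep the clip's long side pad pressed down with one fingertip so that its tooth is raised, and meanwhile push the plate from behind with the other fingertip, beneath the tooth and fully home against the end stop; then let the clip go so that its tooth drops into the plate's groove, and leave it holding there with your hand clear. Only press and push: do not lift the plate or the model, and leave the other things on the worktop where they are.

Things in the scene. Friction and masses are not known exactly. Their poses are not given: they have to be found in the camera images.
- model_table: fixed model table, yaw up to 0.4 rad: grey foot, aluminium deck with top 46 up (mm), x -62..62, y -43..49. Origin on worktop under its middle; x = push direction (away from robot), y = left, clip side, z up. Steel runners 8 high, inner faces y = -34 and 34; end stop face x = 52. Clip shaft along x at y = 43.5, 13 above deck; its bearings (x -4, 52) reach 18 above deck.
- base_plate: grey plate 76 (x) x 66 (y) x 10 mm on the deck between the runners (1 mm play each side), yellowish plaster model cemented on top (50 x 61 x 31, its back 1 mm ahead of the plate's back edge); 0.3 kg. Origin: centre of underside, x to the front edge. Groove across it, 3 deep, x 16.5..31.5. Starts 22 to 32 short of home; home = origin at x = 14 in the table frame.
- plate_back (a point): middle of the plate's back edge, half-way up its thickness (5 above the deck): where to push, in the table's x direction. The push may also be up to 25 mm to either side.
- clip_angle (a joint): spring clip angle, rad, grows as the pad is pressed down, springs back: 0 = rest, square tooth 5 mm above deck, blocks the plate; 0.075 = tooth in the plate's groove; 0.22 = tooth on the plate's top; above 0.25 = plate passes beneath; 0.6 = end of travel. About 4 N at the middle of the pad to start, 9 N at 0.42, 11 N at the end.
- clip: steel spring clip, a rocker on a shaft along the table's left side: tooth arm at the far end, long ribbed thumb pad (60 long, table x -70..-10, 29 mm wide) beyond the deck's left edge at the near end. Origin on the shaft at table x = 0, not on the pad; see point pad_top.
- pad_top (a point): middle of the pad's upper face, table x = -40. At rest about 14 mm above the deck, y = 67, the pad sloping up outwards by 0.42 rad; at clip 0.42 it is level, 5 above the deck, y = 66. A fingertip may slide along the pad (table x) while pressing.
- clip_tooth (a point): middle of the underside of the clip's square tooth, 10 (x) x 8 (y), at table x = 38, y = 15.5; at rest 5 above the deck.
- magnifier_lamp: fixed magnifier lamp at the back right of the worktop, an obstacle: its jointed arm carries a round lens head (about 200 mm across) that hangs forward over the blue mat, 0.2 to 0.5 m above the worktop, near x = 0.5, y = -0.5. Bring the arm in from the start on the robot's side of it.
- pressure_unit: fixed grey pressure pot at the back of the worktop, an obstacle: 200 mm across, about 400 mm high. Origin: centre of its underside.
- spare_arch: a second, loose plaster arch model standing on the worktop (50 x 61 x 31) mm; a bystander. Origin: centre of its underside.
- paste_jar: a squat white screw-lid jar (51 across, 46 high) mm; a bystander. Origin: centre of its underside.
- wax_jar: a small jar with a black lid (42 across, 36 high) mm; a bystander. Origin: centre of its underside.
- model_box: a small closed blue box (75 x 82 x 44) mm; a bystander. Origin: centre of its underside.
- marker: a marker pen lying on the worktop (135 long, 17 thick) mm; a bystander. Origin: centre of its underside.
- spatula: a plaster spatula with a wooden handle lying on the worktop (204 long, 15 high) mm; a bystander. Origin: centre of its underside.

How it is judged:
By the outcome, as a careful person would: the job done as asked, in the order asked, and still so for the second after the job is handed in, with the robot touching nothing.
It also fails if it takes over 40 s, if anything falls off the work surface, if the arm or the gripper's body presses on something with over 40 N, if the wrist force passes 120 N, or if a joint passes its speed limit or range.

### The arm

A 7-joint arm with a two-finger parallel gripper is mounted at the origin on a cart in front of the work surface, level with it; the furniture and walls round the work are solid. World frame = base frame: x ahead of the robot, y to its left, z up, the work surface at z = 0. Lengths are in m, angles in rad, forces in N, time in s.
With the tool pointing down it reaches from about 0.4 to 0.85 m from the base axis. Payload 10.4 kg.
Tool frame: the origin (TCP) lies on the centre line of the jaws, within the pads' length; the fingertips stand r.finger_overhang ahead of it and the grasp point (between the pads) lies 5 mm behind it (r.finger_overhang is the distance from the TCP to the fingertips, in m); z points along the fingers, y is the line along which they close (so a half turn about z gives the same grasp; the last joint's range is limited). The gripper opens to 87 mm and grips with 3 to 60 N. Pads are 19 mm wide; open, the fingers measure 117 mm over their backs; the gripper's body (75 mm by 190 mm) begins 51 mm behind the grasp point.
Start: joints at [1.208, 0.332, -0.065, 1.46, 0.022, 1.35, -0.088], TCP at [0.208, -0.589, 0.237] pointing down, gripper open.
Joint ranges: [-2.6, 2.6], [-0.5, 2.12], [-1.47, 1.34], [0.16, 2.42], [-1.27, 4.41], [0.06, 2.06], [-2.6, 2.6]. Speed limits (rad/s): [2.22, 2.22, 2.79, 2.79, 3.14, 3.14, 3.14].

### API

Orientations are given as a unit quaternion [x, y, z, w].
In Python, from bench import read_state, viewer, r gives the robot as it stands.
- The arm moves only by the tool carry_out, never from a script. Its argument "moves" is a list of rows, each a list of 6 numbers: the shift along the tool's x, y, z in units of 40 mm (1.0 is 40 mm), then the turn, a rotation vector about the tool's x, y, z in units of 8 degrees (1.0 is 8 degrees). A call has 1 to 20 rows; each row shifts and turns the commanded pose from where the row before left it, along the tool's axes as they then stand; what a row does not reach is not made up. A row lasts 1/8 s, in which the tool goes at most 62.5 mm and 10.7 degrees, less where a joint would pass 70% of its speed; a pose out of reach is approached as far as the arm can. A call is refused whole if a number of a shift passes 1 or a number of a turn 1, either way. A call with a gripper value outside its range is refused whole. "fingers" is the finger opening in mm, from 0 to 87, set as the call begins (left out, the last holds). The fingers move at their own pace and stop on an object; "force" is the grip in N (left out, the last holds). Time passes only in rows, so rows that do not move let the fingers close. It gives the time, the measured TCP pose, the force, the opening and the grip force at its end, in the units of the state.
- read_state(): the state, without advancing time (a new reading comes with each control period).
- viewer.camera(name): name is "scene" or "top"; returns a dict with "pixels" (480x640x3 uint8, red, green, blue), "range_z" (480x640 float32, m along the optical axis (not along the pixel's ray), 0 where there is no reading), "fx", "fy", "cx", "cy" (pixels), "xyz" and "orientation" of the camera in the world. Camera axes: x right, y down, z forward; pixel columns grow to the right and rows downward; lengths in m; the calibration is good to about 2 mm. A picture is of the moment at which its call begins.
- r.close_job(): hands the job in; it is judged then, once.
The state is a dict: "time": time; "joint_positions": joint angles; "joint_vel": joint speeds; "joint_torque": joint torques, N m; "ee_pos": TCP position; "eef_rot": TCP orientation; "ft_force": force on the tool from outside, world axes, zero at the start; "torque": the same for the moment, N m; "width": finger opening in m; "grip_force": force on a finger pad.
Only numpy, scipy, OpenCV 4.12 (cv2) and the standard library are available. Lean on these libraries where they do the work, as an engineer would, in place of code of your own. Each camera call takes 0.05 s, during which the arm holds its last target. There are 200 camera calls.

## Working session

There is one attempt and no reset: what is moved stays moved. The work goes in short steps, Python scripts to look and compute and a tool call to move; the robot and the scene stay as the last step left them, time stands still between calls to the robot, and variables do not carry over. Pictures are saved under pics/ and viewed, at most 10 in all, crops included, and the job is handed in when it is done.

Besides the shell and the picture viewer there is one more tool, called after "Call:" as name(argument=value, ...) on one line, values as JSON. carry_out: Moves the arm, as the interface text tells. Its arguments: {"type":"object","properties":{"moves":{"type":"array","items":{"type":"array","items":{"type":"number"}}},"fingers":{"type":"number"},"force":{"type":"number"}},"required":["moves"]}

```bash
ls; mkdir -p pics
python3 - <<'E'
from bench import read_state, viewer, r
import cv2,numpy as np
s=read_state();print({k:np.round(v,3) for k,v in s.items()});print(r.finger_overhang)
for n in("scene","top"):
    c=viewer.camera(n);np.savez(f"{n}.npz",**c)
    cv2.imwrite(f"pics/{n}.png",c["pixels"][...,::-1]);print(n,c["fx"],c["xyz"],c["orientation"])
E
```

```text
pics
{'time': np.float64(0.0), 'joint_positions': array([ 1.208,  0.333, -0.065,  1.461,  0.022,  1.35 , -0.089]), 'joint_vel': array([-0.   ,  0.   , -0.001, -0.001, -0.   , -0.   , -0.002]), 'joint_torque': array([ 0.0000e+00, -6.2326e+01,  2.5000e-02, -3.8989e+01, -6.1000e-02,
        4.0000e-02,  0.0000e+00]), 'ee_pos': array([ 0.208, -0.589,  0.236]), 'eef_rot': array([ 0.986,  0.169, -0.   , -0.001]), 'ft_force': array([-0.601, -0.357,  0.495]), 'torque': array([ 0.098, -0.019,  0.007]), 'grip_force': np.float64(0.0), 'width': np.float64(0.087)}
0.014
scene 555.8987023423848 [-0.35440232  0.45150288  0.93031544] [-0.4485711   0.78363241 -0.37093624  0.21704957]
top 461.3372888150429 [ 0.38191681 -0.03306758  1.43818928] [-0.70547959  0.70600465 -0.04636951  0.04130192]
```

View pics/scene.png

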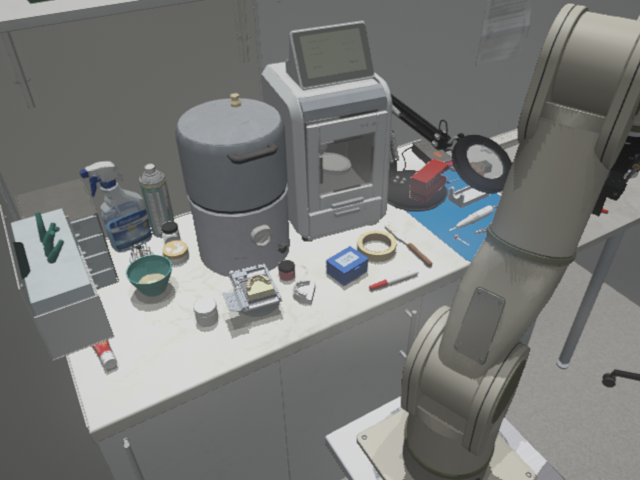

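View pics/top.png

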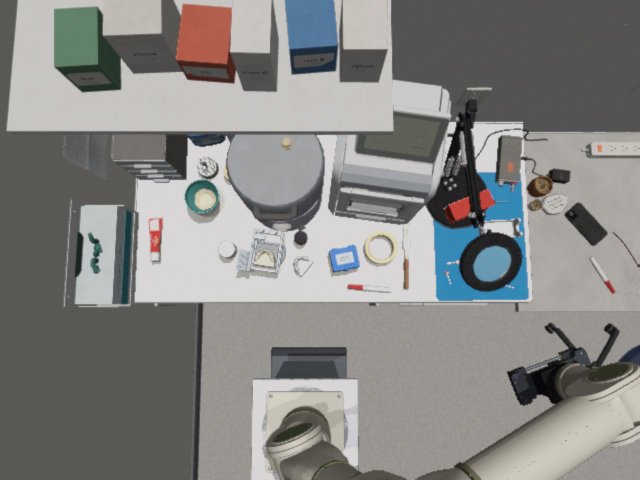

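```bash
cat > h.py <<'E'
import numpy as np,cv2
from scipy.spatial.transform import Rotation as R
def cloud(c):
    v,u=np.mgrid[:480,:640];z=c["range_z"]
    p=np.stack([(u-c["cx"])/c["fx"]*z,(v-c["cy"])/c["fy"]*z,z],-1)
    return p@R.from_quat(c["orientation"]).as_matrix().T+c["xyz"]
def proj(c,P):
    q=(np.asarray(P)-c["xyz"])@R.from_quat(c["orientation"]).as_matrix()
    return np.stack([q[:,0]/q[:,2]*c["fx"]+c["cx"],q[:,1]/q[:,2]*c["fy"]+c["cy"]],-1)
E
python3 - <<'E'
from h import *
s=dict(np.load("scene.npz"));t=dict(np.load("top.npz"))
a=cv2.resize(s["pixels"][250:330,200:320],None,fx=5,fy=5,interpolation=2)
b=cv2.resize(t["pixels"][222:282,210:320],None,fx=5,fy=5,interpolation=2)
im=np.zeros((720,600,3),np.uint8);im[:400]=a;im[400:700,:550]=b
im=cv2.resize(im,None,fx=.83,fy=.83)
cv2.imwrite("pics/crop.png",im[...,::-1])
for c,w in((s,(slice(250,330),slice(200,320))),(t,(slice(222,282),slice(210,320)))):
    p=cloud(c)[w].reshape(-1,3)
    g=p[(p[:,2]<.01)&(p[:,2]>-.02)];print("worktop z",np.median(g[:,2]))
    for lo,hi in((.035,.05),(.05,.06),(.06,.07),(.07,.081),(.081,.1)):
        q=p[(p[:,2]>lo)&(p[:,2]<hi)];print(lo,len(q),q.mean(0).round(4),np.median(q[:,2]).round(4),q.min(0).round(3),q.max(0).round(3))
E
```

```text
worktop z -0.0007612105299752425
0.035 1056 [0.5579 0.1398 0.0436] 0.0441 [ 0.467 -0.001  0.035] [0.719 0.256 0.05 ]
0.05 917 [0.5545 0.1288 0.055 ] 0.0548 [0.47  0.004 0.05 ] [0.713 0.199 0.06 ]
0.06 698 [0.5554 0.1362 0.0644] 0.0637 [0.472 0.004 0.06 ] [0.705 0.205 0.07 ]
0.07 501 [0.5639 0.1175 0.0745] 0.0737 [0.486 0.015 0.07 ] [0.692 0.181 0.081]
0.081 354 [0.6021 0.1203 0.0883] 0.0873 [0.502 0.05  0.081] [0.672 0.174 0.1  ]
worktop z -0.00043763246893790964
0.035 660 [0.5458 0.1374 0.0443] 0.0447 [ 0.472 -0.008  0.035] [0.627 0.262 0.05 ]
0.05 621 [0.5417 0.1252 0.055 ] 0.0548 [ 0.472 -0.005  0.05 ] [0.624 0.252 0.06 ]
0.06 308 [0.5251 0.1534 0.0644] 0.0639 [0.477 0.003 0.06 ] [0.619 0.202 0.07 ]
0.07 205 [0.5251 0.1026 0.0747] 0.0744 [ 0.48  -0.003  0.07 ] [0.62  0.198 0.081]
0.081 96 [0.5637 0.0752 0.0856] 0.0846 [ 0.508 -0.     0.081] [0.619 0.144 0.098]
```

View pics/crop.png

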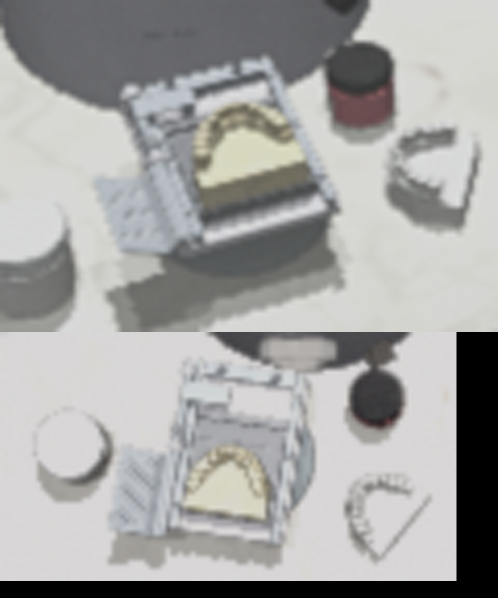

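```bash
cat > fit.py <<'E'
from h import *
from scipy.optimize import least_squares
def sdf(p,lo,hi):
    c,h=(np.array(lo)+hi)/2,(np.array(hi)-lo)/2
    q=abs(p-c)-h
    return np.linalg.norm(np.maximum(q,0),axis=1)+np.minimum(q.max(1),0)
def model(p,d):
    a=.42;pc=np.array([-40,67,60]);Rm=R.from_euler('x',a).as_matrix()
    B=[sdf(p,[-62,-43,38],[62,49,46]),sdf(p,[-62,-43,46],[62,-34,54]),sdf(p,[-62,34,46],[62,40,54]),
       sdf(p,[52,-43,46],[62,34,56]),sdf(p,[d-38,-33,46],[d+38,33,56]),sdf(p,[d-37,-30,56],[d-15,30,80]),
       sdf((p-pc)@Rm,[-30,-14.5,-3],[30,14.5,0])]
    return np.min(B,0)
def local(P,v):
    q=(P*1000-np.r_[v[0],v[1],v[4]]);return q@R.from_euler('z',v[2]).as_matrix()
def res(v,P):return model(local(P,v),v[3])
def fit(P,v0):
    v=np.array(v0,float)
    for k in range(3):
        q=local(P,v);m=(q[:,2]>40)&(abs(q[:,0])<78)&(q[:,1]>-50)&(q[:,1]<90)&~((q[:,2]>57)&(q[:,0]>v[3]-25)&(q[:,1]<60))
        f=least_squares(res,v,args=(P[m],),loss='cauchy',f_scale=1.5,x_scale=[1,1,.01,1,1]);v=f.x
    return v,2*f.cost/m.sum(),np.median(abs(res(v,P[m])))
if __name__=="__main__":
    Ps={}
    for n,w in(("scene",(slice(250,335),slice(200,320))),("top",(slice(222,290),slice(210,320)))):
        c=dict(np.load(n+".npz"));Ps[n]=cloud(c)[w].reshape(-1,3)
    Ps["both"]=np.vstack([Ps["scene"],Ps["top"]])
    for n,P in Ps.items():
        b=min((fit(P,[x,125,y,-12,0]) for y in(-.3,-.1,.1,.3) for x in(540,560)),key=lambda t:t[1])
        print(n,b[0].round(3),b[1:])
    v=b[0];ims=[]
    M=R.from_euler('z',v[2]).as_matrix()
    W=lambda L:(np.array(L,float)@M.T+[v[0],v[1],v[4]])/1000
    d=v[3]
    loops=[[(-62,-43,46),(62,-43,46),(62,49,46),(-62,49,46)],[(d-38,-33,56),(d+38,-33,56),(d+38,33,56),(d-38,33,56)],
      [(-70,54,54),(-10,54,54),(-10,80,66),(-70,80,66)],[(33,11,51),(43,11,51),(43,20,51),(33,20,51)]]
    for n,(y0,y1,x0,x1) in(("scene",(250,330,210,300)),("top",(222,282,225,315))):
        c=dict(np.load(n+".npz"));k=6
        im=cv2.resize(c["pixels"][y0:y1,x0:x1],None,fx=k,fy=k,interpolation=2)[...,::-1].copy()
        for l,col in zip(loops,((0,0,255),(0,255,0),(255,0,255),(255,0,0))):
            cv2.polylines(im,[((proj(c,W(l))-[x0,y0]+.5)*k).astype(int)],True,col,1)
        ims.append(im)
    cv2.imwrite("pics/ov.png",cv2.resize(np.vstack(ims),None,fx=.71,fy=.71))
E
python3 fit.py
```

```text
scene [ 5.37486e+02  1.14288e+02 -1.26000e-01 -1.10430e+01 -6.03000e-01] (np.float64(2.3523094374078455), np.float64(1.3131513006108202))
top [ 5.39325e+02  1.13189e+02 -1.11000e-01 -9.73700e+00 -1.68000e-01] (np.float64(2.387773479940828), np.float64(1.6551204401109025))
both [ 5.37612e+02  1.13963e+02 -1.26000e-01 -1.08580e+01 -5.54000e-01] (np.float64(2.3858602651372123), np.float64(1.4308037333165746))
```

View pics/ov.png

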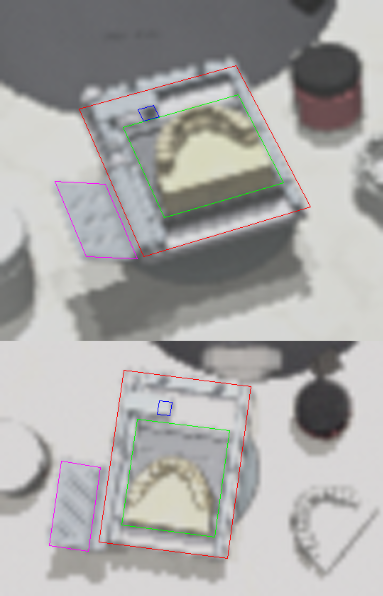

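The overlays fit the model table to about 2 mm: origin about (0.538, 0.114), yaw about −0.12, plate about 25 mm short of home. In the scene crop the pad is at about (95, 220). I'll move over on the robot's side of the lamp.

Call:
carry_out(moves=[[0.65,-0.77,0,0,0,0],[0.65,-0.77,0,0,0,0],[0.65,-0.77,0,0,0,0],[0.65,-0.77,0,0,0,0],[0.65,-0.77,0,0,0,0],[0.8,-0.78,0,0,0,0],[0.8,-0.78,0,0,0,0],[0.8,-0.78,0,0,0,0],[0.75,-0.8,0,0,0,0],[0.75,-0.8,0,0,0,0],[0.75,-0.8,0,0,0,0],[0.75,-0.8,0,0,0,0],[0.57,-0.86,0,0,0,0],[0.57,-0.86,0,0,0,0],[0.57,-0.86,0,0,0,0],[0.49,-0.89,0,0,0,0],[0.49,-0.89,0,0,0,0],[0.49,-0.89,0,0,0,0],[0,0,0,0,0,0]], fingers=55)

```text
time: 2.48
ee_pos: [0.4588, 0.1237, 0.2364]
eef_rot: [0.985, 0.172, -0.0, -0.001]
ft_force: [-0.0, -0.1, 0.3]
width: 0.0546
grip_force: 0.0
```

```bash
cat > go.py <<'E'
# prints tool-axis units from present pose to table-frame target (mm; fingertip centre), tilt about tool y
from h import *
import sys
from bench import read_state
v=np.r_[538.2,113.8,-.12,-.4]
def run(tx,ty,tz,tilt=.06):
    s=read_state();A=R.from_quat(s["eef_rot"]);T=R.from_euler('z',v[2])
    B=T*R.from_euler('x',np.pi)*R.from_euler('y',tilt)
    tip=(np.r_[v[0],v[1],v[3]]+T.apply([tx,ty,tz]))/1000
    tgt=tip-B.apply([0,0,.014])
    cur=T.inv().apply((s["ee_pos"]+A.apply([0,0,.014]))*1000-np.r_[v[0],v[1],v[3]])
    print("tip now",cur.round(1),"F table",T.inv().apply(s["ft_force"]).round(1),"w",round(s["width"],4),"t",s["time"])
    print("turn",((A.inv()*B).as_rotvec()/np.deg2rad(8)).round(3),"shift now-axes",(A.inv().apply(tgt-s["ee_pos"])/.04).round(3),"shift after turn",(B.inv().apply(tgt-s["ee_pos"])/.04).round(3))
if __name__=="__main__": run(*map(float,sys.argv[1:]))
E
python3 go.py -66 31 80
```

```text
tip now [-80.    0.3 222.8] F table [-0.  -0.1  0.3] w 0.0546 t 2.475
turn [-0.11   0.424  3.328] shift now-axes [ 0.638 -0.534  3.572] shift after turn [ 0.114 -0.768  3.584]
```

Call:
carry_out(moves=[[0,0,0,-0.0275,0.106,0.832],[0,0,0,-0.0275,0.106,0.832],[0,0,0,-0.0275,0.106,0.832],[0,0,0,-0.0275,0.106,0.832],[0.03,-0.19,0.9,0,0,0],[0.03,-0.19,0.9,0,0,0],[0.03,-0.19,0.9,0,0,0],[0.02,-0.2,0.88,0,0,0],[0,0,0,0,0,0]])

```text
time: 3.6
ee_pos: [0.4743, 0.1483, 0.0917]
eef_rot: [0.998, -0.062, 0.028, 0.003]
ft_force: [0.3, 0.7, 1.6]
width: 0.0551
grip_force: 0.0
```

```bash
python3 go.py -66 31 50
python3 - <<'E'
from h import *
from bench import viewer
ims=[]
for n,(y0,y1,x0,x1) in(("scene",(230,330,200,320)),("top",(222,292,215,335))):
    c=viewer.camera(n);ims.append(cv2.resize(c["pixels"][y0:y1,x0:x1],None,fx=4,fy=4,interpolation=2)[...,::-1])
cv2.imwrite("pics/hover.png",cv2.resize(np.vstack(ims),None,fx=.88,fy=.88))
E
```

```text
tip now [-66.8  26.6  78.1] F table [0.2 0.7 1.6] w 0.0551 t 3.6
turn [ 0.021  0.032 -0.033] shift now-axes [-0.022 -0.111  0.702] shift after turn [-0.025 -0.109  0.702]
```

View pics/hover.png

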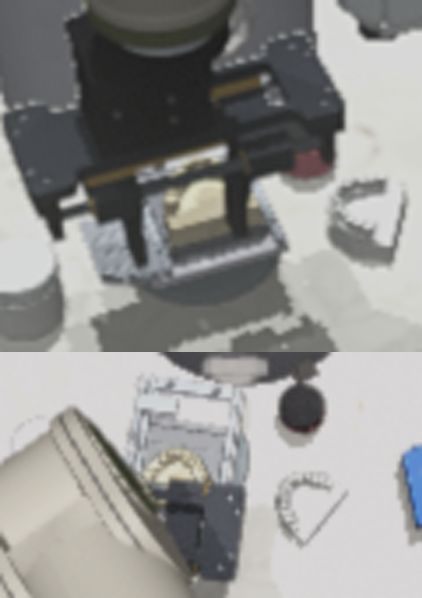

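The left fingertip shows at about (140, 262) in the crop, near the pad's inner near corner. The right one is just behind the plate. I'll check both against the projection.

Run:
```python
from h import *
from bench import viewer
c=viewer.camera("scene")
T=R.from_euler('z',-.12)
W=lambda L:(T.apply(np.array(L,float))+[538.2,113.8,-.4])/1000
q=proj(c,W([(-66.8,61.6,78),(-66.8,-8.4,78)]));print(((q-[200,230]+.5)*3.52).round(),q)
p=(cloud(c).reshape(-1,3)*1000-[538.2,113.8,-.4])@T.as_matrix()
m=(p[:,0]<-50)&(p[:,0]>-90)&(p[:,2]>72)&(p[:,2]<110)&(abs(p[:,1]-26)<60)
for k in((p[:,1]>26),(p[:,1]<26)):
    a=p[m&k]
    for lo in(72,85,98):
        b=a[(a[:,2]>=lo)&(a[:,2]<lo+13)]
        if len(b):print(lo,len(b),np.percentile(b,[5,50,95],axis=0).round(1).tolist())
```

```text
[[132. 256.]
 [240. 224.]] [[237.11258773 302.27776564]
 [267.75903144 293.17467413]]
72 11 [[-75.8, 42.3, 75.6], [-72.5, 59.1, 82.7], [-52.4, 64.4, 84.8]]
85 22 [[-77.9, 55.7, 85.8], [-75.0, 62.3, 91.0], [-59.0, 64.7, 96.6]]
98 20 [[-78.8, 56.7, 98.8], [-76.4, 60.2, 103.2], [-74.2, 64.9, 109.3]]
72 11 [[-76.7, -17.1, 75.8], [-74.2, -4.5, 83.4], [-55.9, 0.7, 84.5]]
85 26 [[-77.5, -6.7, 85.8], [-73.5, -1.8, 91.0], [-58.3, 0.4, 96.8]]
98 28 [[-78.6, -7.0, 98.9], [-75.1, -0.9, 104.3], [-57.0, 0.8, 108.9]]
```

Call:
carry_out(moves=[[0,-0.15,0,0,0,0],[0,0,0.2,0,0,0],[0,0,0.2,0,0,0],[0,0,0.15,0,0,0],[0,0,0.15,0,0,0],[0,0,0,0,0,0],[0,0,0,0,0,0]])

```text
time: 4.62
ee_pos: [0.4781, 0.1542, 0.0659]
eef_rot: [0.998, -0.063, 0.03, 0.004]
ft_force: [-6.0, -5.4, 12.9]
width: 0.0551
grip_force: 6.5
```

```bash
python3 go.py -66 33 50
```

```text
tip now [-63.7  32.8  52.3] F table [-5.3 -6.1 12.9] w 0.0551 t 4.625
turn [ 0.026  0.003 -0.038] shift now-axes [-0.062 -0.003  0.053] shift after turn [-0.062 -0.003  0.053]
```

Call:
carry_out(moves=[[0,0,0.05,0,0,0],[0,0,0,0,0,0],[0.1,0,0.006,0,0,0],[0.1,0,0.006,0,0,0],[0.1,0,0.006,0,0,0],[0,0,0,0,0,0]])

```text
time: 5.38
ee_pos: [0.4882, 0.154, 0.0634]
eef_rot: [0.998, -0.062, 0.028, 0.003]
ft_force: [-14.6, -0.5, 15.9]
width: 0.055
grip_force: 8.7
```

```bash
python3 go.py -34 33 50.5
python3 - <<'E'
from h import *
from bench import viewer
c=viewer.camera("scene")
cv2.imwrite("pics/press.png",cv2.resize(c["pixels"][245:325,205:305],None,fx=6,fy=6,interpolation=2)[...,::-1])
E
```

```text
tip now [-53.7  33.8  49.8] F table [-14.4  -2.2  15.9] w 0.055 t 5.375
turn [ 0.023  0.029 -0.028] shift now-axes [0.49 0.02 0.01] shift after turn [0.49  0.022 0.012]
```

View pics/press.png

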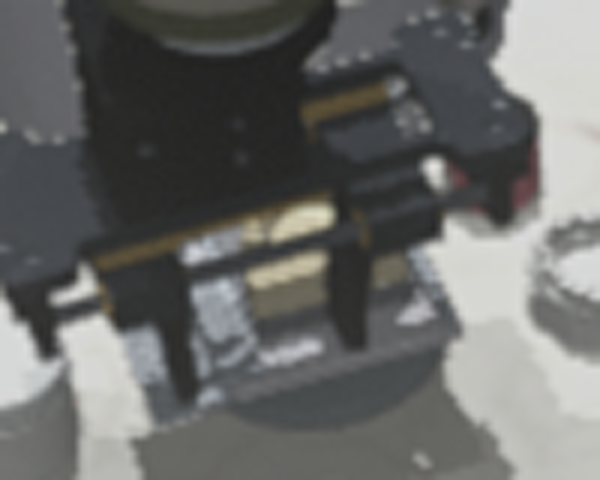

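The left fingertip, at about (185, 395), holds the pad flat. The right one, at about (350, 340), is on the plate's back. Pushing on.

Call:
carry_out(moves=[[0.1,0,0.006,0,0,0],[0.1,0,0.006,0,0,0],[0,0,0,0,0,0]])

```text
time: 5.8
ee_pos: [0.496, 0.153, 0.0633]
eef_rot: [0.998, -0.062, 0.028, 0.003]
ft_force: [-14.6, -0.9, 14.2]
width: 0.055
grip_force: 8.7
```

```bash
python3 go.py -34 33 50.5
```

```text
tip now [-45.9  33.8  49.7] F table [-14.4  -2.6  14.2] w 0.055 t 5.8
turn [ 0.024  0.031 -0.027] shift now-axes [ 0.296  0.021 -0.004] shift after turn [ 0.296  0.022 -0.003]
```

Constant force, so the plate is sliding under the tooth.

Call:
carry_out(moves=[[0.1,0,0.005,0,0,0],[0.1,0,0.005,0,0,0],[0.05,0,0.003,0,0,0],[0,0,0,0,0,0]])

```text
time: 6.3
ee_pos: [0.5055, 0.1517, 0.0632]
eef_rot: [0.998, -0.062, 0.027, 0.003]
ft_force: [-15.2, -1.1, 15.5]
width: 0.0553
grip_force: 10.1
```

```bash
python3 go.py -34 33 50.5
```

```text
tip now [-36.2  33.6  49.7] F table [-14.9  -2.9  15.5] w 0.0553 t 6.3
turn [ 0.026  0.036 -0.029] shift now-axes [ 0.054  0.017 -0.018] shift after turn [ 0.054  0.017 -0.018]
```

Call:
carry_out(moves=[[0.05,0,0.002,0,0,0],[0.05,0,0.002,0,0,0],[0,0,0,0,0,0]])

```text
time: 6.68
ee_pos: [0.5062, 0.1515, 0.0628]
eef_rot: [0.998, -0.062, 0.024, 0.004]
ft_force: [-32.1, -1.3, 28.1]
width: 0.0549
grip_force: 17.7
```

```bash
python3 go.py -34 33 50.5
```

```text
tip now [-35.7  33.5  49.2] F table [-31.7  -5.2  28.1] w 0.0549 t 6.675
turn [ 0.043  0.08  -0.024] shift now-axes [ 0.039  0.015 -0.031] shift after turn [ 0.039  0.015 -0.031]
```

Run:
```python
from h import *
from bench import viewer
c=viewer.camera("top");d=viewer.camera("scene")
a=cv2.resize(c["pixels"][222:262,230:310],None,fx=7,fy=7,interpolation=2)
b=cv2.resize(d["pixels"][250:295,225:305],None,fx=7,fy=7,interpolation=2)
cv2.imwrite("pics/home.png",np.vstack([a,b])[...,::-1])
```

```text
(no output)
```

View pics/home.png

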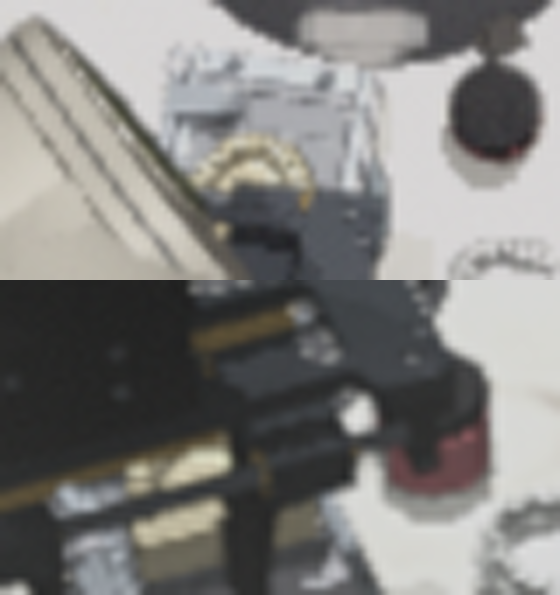

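Top view: the plate's front edge, about (310, 90), meets the end stop, with the groove in front of the arch. One small nudge to confirm, then I back off with the pad still pressed and lift.

Call:
carry_out(moves=[[0.03,0,0,0,0,0],[0,0,0,0,0,0]])

```text
time: 7.02
ee_pos: [0.5064, 0.1515, 0.0627]
eef_rot: [0.998, -0.062, 0.023, 0.005]
ft_force: [-35.8, -0.9, 31.1]
width: 0.055
grip_force: 20.3
```

Call:
carry_out(moves=[[-0.1,0,-0.005,0,0,0],[-0.1,0,-0.005,0,0,0],[-0.05,0,0,0,0,0],[0,0,0,0,0,0]])

```text
time: 7.52
ee_pos: [0.5054, 0.1525, 0.065]
eef_rot: [0.998, -0.063, 0.032, 0.002]
ft_force: [1.8, 0.7, 8.8]
width: 0.0549
grip_force: 6.6
```

```bash
python3 go.py -44 33 50.5
```

```text
tip now [-36.3  34.5  51.4] F table [1.7 0.9 8.8] w 0.0549 t 7.525
turn [-0.002 -0.029 -0.041] shift now-axes [-0.192  0.039  0.01 ] shift after turn [-0.192  0.038  0.011]
```

Call:
carry_out(moves=[[-0.1,0,0,0,0,0],[-0.05,0,0,0,0,0],[0,0,0,0,0,0]])

```text
time: 7.9
ee_pos: [0.501, 0.1531, 0.0654]
eef_rot: [0.997, -0.063, 0.033, 0.001]
ft_force: [6.2, 0.5, 10.0]
width: 0.0551
grip_force: 4.9
```

```bash
python3 go.py -44 33 50.5
```

```text
tip now [-40.7  34.6  51.9] F table [ 6.1  1.2 10. ] w 0.0551 t 7.9
turn [-0.007 -0.05  -0.044] shift now-axes [-0.082  0.04   0.029] shift after turn [-0.082  0.04   0.029]
```

Call:
carry_out(moves=[[0,0,-0.15,0,0,0],[0,0,-0.2,0,0,0],[0,0,-0.3,0,0,0],[0,0,-0.6,0,0,0],[0,0,-0.9,0,0,0],[0,0,-0.9,0,0,0],[0,0.8,-0.5,0,0,0],[0,0.9,-0.3,0,0,0],[0,0.9,0,0,0,0],[0,0.9,0,0,0,0],[0,0.9,0,0,0,0],[0,0.9,0,0,0,0],[0,0.9,0,0,0,0],[0,0,0,0,0,0]])

```text
time: 9.65
ee_pos: [0.4566, -0.0946, 0.2174]
eef_rot: [0.997, -0.065, 0.03, 0.003]
ft_force: [0.6, 0.4, -0.2]
width: 0.0552
grip_force: 0.0
```

Run:
```python
from h import *
from bench import viewer
c=viewer.camera("top");d=viewer.camera("scene")
np.savez("scene2.npz",**d);np.savez("top2.npz",**c)
a=cv2.resize(c["pixels"][222:282,215:315],None,fx=5,fy=5,interpolation=2)
b=cv2.resize(d["pixels"][250:310,205:305],None,fx=5,fy=5,interpolation=2)
cv2.imwrite("pics/done.png",np.vstack([a,b])[:600,...,::-1])
from fit import fit
P=np.vstack([cloud(d)[250:335,200:320].reshape(-1,3),cloud(c)[222:290,210:320].reshape(-1,3)])
print(fit(P,[538,114,-.12,12,0])[0].round(2))
```

```text
[ 5.3787e+02  1.1445e+02 -1.3000e-01  1.4230e+01 -5.9000e-01]
```

View pics/done.png

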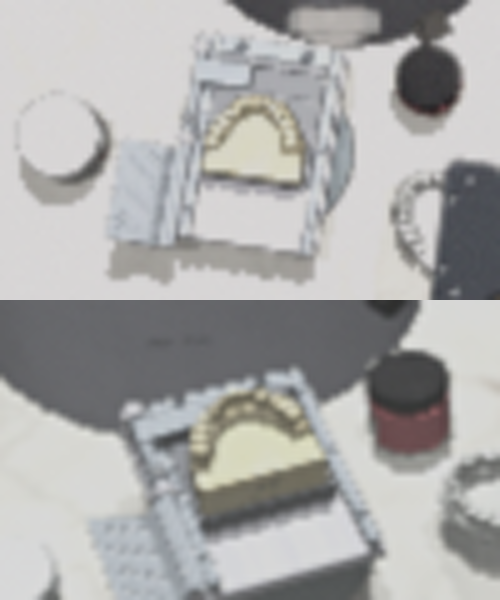

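The plate fits at x = 14.2, which is home, and the clip lies over it at about (225, 72). I'll check the pad slope before handing in.

Run:
```python
from h import *
T=R.from_euler('z',-.125).as_matrix()
for s in("","2"):
    p=np.vstack([cloud(dict(np.load(f"{n}{s}.npz"))).reshape(-1,3) for n in("scene","top")])
    p=(p*1000-[537.8,114.2,-.5])@T
    m=(p[:,0]>-66)&(p[:,0]<-14)&(p[:,1]>56)&(p[:,1]<78)&(p[:,2]>40)&(p[:,2]<75)
    q=p[m];k=np.polyfit(q[:,1]-67,q[:,2],1);g=abs(q[:,2]-np.polyval(k,q[:,1]-67))<4
    print(np.polyfit(q[g,1]-67,q[g,2],1).round(3))
```

```text
[ 0.43  60.394]
[ 0.289 58.367]
```

```bash
python3 -c "
from bench import r
print(r.close_job())"
```

```text
the job is handed in; nothing more can be done
None
```

The job is handed in: the cameras place the plate home against the end stop (14.2 mm measured, 14 nominal), the pad's height fits the tooth sitting in the groove (I did not see the tooth itself), and the hand is clear.

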